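Shut the battery's vent caps and hold the box lid at its airing mark

TASK

The battery has been topped up and is going on charge: press fully shut the yellow flip caps that still stand open on its vents, then take hold of the box lid (it has a wire bow), lower it until the brass wing nut on its side stands at the red clip on the slotted stay, and finish while holding it still there in the gripper, so that I can tighten the wing nut. Do not let the lid drop towards shut, leave the red clip where it is, and leave the things round the box alone.

Things in the scene. Friction and masses are not known exactly. Their poses are not given: they have to be found in the camera images.
- battery_box: Fixed black box, 130 (x) x 210 (y) x 140 mm high, open on top, a battery in it. Origin: centre of its underside; x points from its front to the hinge side, y along its long side, z up. Lid hinge axis: along y at x = 65, z = 142 mm. Battery top at z = 127 mm, two terminal posts at x = 34, y = +-72 end at z = 142. The slotted steel stay stands at y = -111 to -114 mm, 68 mm round the hinge axis.
- lid_angle (a joint): Lid angle, rad: 0 shut (level), growing as it opens; at the start 1.75, leaning back on its stop behind the box. The lid is a hood 132 mm deep, 214 wide, 30 high, about 0.35 kg, hinged on the box's far rim (box x = 65, z = 142 mm). It turns nearly freely: below about 1.2 rad it falls shut if let go; it weighs 2 N or less at the bow.
- lid_bow (a point): Steel wire bow on the lid's front edge. This point: middle of its straight round bar, 10 mm thick, 76 mm long, along the box's y, 36 mm clear of the lid. With the lid at angle t it is at x = 65 - 168 cos t + 14 sin t, y = 0, z = 142 + 168 sin t + 14 cos t (mm, box frame). The bar can turn between the fingers as the lid swings.
- lid_wing_nut (a point): Brass wing nut on the lid's stud, which runs in the slot of the stay, 58 mm from the hinge axis, on the box's -y side (y = -118 mm). It lies at the angle lid_angle about the hinge.
- clip (a joint): Angle at which the red clip sits on the stay, rad, measured as lid_angle is: the wing nut stands at the clip when lid_angle equals clip. Stiff: it stays unless it is pushed.
- clip_mark (a point): The red clip, 15 x 14 x 10 mm, on the outer edge of the slotted stay; this point is 70 mm from the hinge axis, at y = -112.5 mm of the box. With the clip at angle c it is at x = 65 - 70 cos c, z = 142 + 70 sin c (mm, box frame).
- cap_a (a joint): Angle of flip cap a, rad: 0 shut, growing as it opens (stop at 1.95); open at the start (1.25 to 1.9). It stays where it is left; about 0.4 N at its free edge turns it. A yellow disc, 34 mm across, 7 mm thick, hinged on the side of its vent that looks to the box's front (-x), so shutting it swings it away from the front; its thumb tab ends 42 mm from the hinge.
- cap_b (a joint): Angle of flip cap b, as cap_a; it stands open at the start.
- cap_c (a joint): Angle of flip cap c, as cap_a; it is shut at the start and stays shut.
- vent_a: White round vent plug of flip cap a, 33 mm across, fixed on the battery; origin: centre of its foot, axes as the box's. The three vents stand 48 mm apart in a row along the box's y at its x = 0; which is where varies. Cap hinge: along y at x = -18, z = 19.5 mm of this frame; the shut cap's top is at z = 26 mm (153 mm over the bench).
- vent_b: Vent plug with flip cap b, as vent_a.
- vent_c: Vent plug with flip cap c, as vent_a.
- bottle: White plastic bottle, 66 mm across, 192 mm high, standing loose right of the box; leave it alone.
- torch: Black torch, 128 mm long, 35 mm thick, lying loose to the left; leave it alone.
- screw_box: Brown carton with red band, 70 x 110 x 45 mm, loose on the front right; leave it alone.
- lid: The box's black lid with all it carries (bow, wing nut). Origin: on the hinge axis, at the middle; y along the hinge as the box's y, -x along the lid to its front edge, z to its outer side.

How it is judged:
By the outcome, as a careful person would: the job done as asked, in the order asked, and still so for the second after the job is handed in, while the arm keeps its last pose, push and grip.
It also fails if it takes over 61 s, if anything falls off the work surface, if the arm or the gripper's body presses on something with over 40 N, if the wrist force passes 120 N, or if a joint passes its speed limit or range.

ROBOT

A 7-joint arm with a two-finger parallel gripper is mounted at the origin on a cart in front of the work surface, level with it; the furniture and walls round the work are solid. World frame = base frame: x ahead of the robot, y to its left, z up, the work surface at z = 0. Lengths are in mm, angles in rad, forces in N, time in s.
With the tool pointing down it reaches from about 425 to 1025 mm from the base axis. Payload 9.4 kg.
Tool frame: the origin (TCP) lies midway between the tips of the shut fingers; the grasp point (between the pads) lies 19 mm behind it (arm.grip_depth is the distance from the TCP to the grasp point, in mm); z points along the fingers, y is the line along which they close (so a half turn about z gives the same grasp; the last joint's range is limited). The gripper opens to 93 mm and grips with 3 to 60 N. Pads are 15 mm wide; open, the fingers measure 128 mm over their backs; the gripper's body (75 mm by 188 mm) begins 65 mm behind the grasp point.
Start: joints at [-1.367, 0.599, -0.003, 1.599, 0.002, 0.943, -0.08], TCP at [200.92, 696.603, 218.618] pointing down, gripper open.
Joint ranges: [-2.57, 2.57], [-0.35, 1.97], [-1.29, 1.29], [0.11, 2.56], [-1.05, 4.19], [0.11, 1.86], [-2.63, 2.63]. Speed limits (rad/s): [2.22, 2.22, 3.01, 3.01, 3.14, 3.14, 3.14].

INTERFACE

Orientations are given as a rotation vector (axis times angle).
In Python, from plant import monitor, optics, job, spotter, arm gives the robot as it stands.
- The arm moves only by the tool drive_tool, never from a script. Its argument "targets" is a list of rows, each an object with "xyz": the shift along the tool's x, y, z in mm, a list of three; "rot": the turn, a rotation vector about the tool's x, y, z in rad, a list of three; "claw": the closure, from 0 (fully open) to 1 (shut). In form: [{"xyz": [x, y, z], "rot": [wx, wy, wz], "claw": claw}, ...]. A call has 1 to 20 rows; each row is the pose to reach, as a shift and turn from the pose commanded when the call began, along the tool's axes at that moment; what a row does not reach only later rows make up. A row lasts 1/8 s, in which the tool goes at most 62.5 mm and 10.7 degrees, less where a joint would pass 70% of its speed; a pose out of reach is approached as far as the arm can. A call with a gripper value outside its range is refused whole. The fingers move at their own pace and stop on an object; the grip force is fixed at half the most. Time passes only in rows, so rows that repeat a pose let the fingers close. It gives the time, the measured TCP pose, the force, the opening and the grip force at its end, in the units of the state.
- monitor.observe(): the state, without advancing time (a new reading comes with each control period).
- optics.read_camera(name): name is "side" or "top"; returns a dict with "img" (480x640x3 uint8, red, green, blue), "z_map" (480x640 float32, mm along the optical axis (not along the pixel's ray), 0 where there is no reading), "mtx" (3x3 intrinsics, pixels), "R" (3x3) and "t" (3): a world point X has camera coordinates R X + t. Camera axes: x right, y down, z forward; pixel columns grow to the right and rows downward; lengths in mm; the calibration is good to about 2 mm. A picture is of the moment at which its call begins.
- job.finish_job(): hands the job in; it is judged then, once.
Trained networks look in a picture, given as the dict that the camera call returned (one of the last four; its "shot" number tells which), for a name from the list of things; names that differ only in an ending like _2 or _b are one class to them, and where a whole thing is asked for, a point or a joint stands for the part that bears it (a point fixed in the world has none). Each returns a list of dicts, best first, with "score" (0 to 1); they miss things now and then, are a little off and sometimes report something else, mostly with a low value. They report only what shows in the picture. A call takes as long as a camera call.
- spotter.find_in(picture, name): "position" ([x, y, z] in mm, in world coordinates, good to about 4 mm: the middle of the surface that is visible of it).
- spotter.pinpoint(picture, name): "position" ([x, y, z] in mm, in world coordinates, good to about 4 mm: a listed point, or the origin of a listed thing).
The state is a dict: "t": time; "qpos": joint angles; "dq": joint speeds; "joint_torque": joint torques, N m; "eef_pos": TCP position; "tcp_rot": TCP orientation; "contact_force": force on the tool from outside, world axes, zero at the start; "ft_torque": the same for the moment, N m; "gripper_width": opening from 0.0 (shut) to 1.0 (fully open); "grasp_force": force on a finger pad.
Only numpy, scipy, OpenCV 4.12 (cv2) and the standard library are available. Lean on these libraries where they do the work, as an engineer would, in place of code of your own. Each camera call takes 0.05 s, during which the arm holds its last target. There are 200 camera calls.

## Working session

There is one attempt and no reset: what is moved stays moved. The work goes in short steps, Python scripts to look and compute and a tool call to move; the robot and the scene stay as the last step left them, time stands still between calls to the robot, and variables do not carry over. Pictures are saved under pics/ and viewed, at most 10 in all, crops included, and the job is handed in when it is done.

Besides the shell and the picture viewer there is one more tool, called after "Request:" by a JSON object that holds its "api" and its "payload". drive_tool: Moves the arm, as the interface text tells. Its arguments: {"type":"object","properties":{"targets":{"type":"array"}},"required":["targets"]}

```bash
mkdir -p pics; cat > h.py <<'E'
import numpy as np, cv2
from plant import monitor, optics, job, spotter, arm
def save(p,n,crop=None,s=1):
    im=cv2.cvtColor(p['img'],cv2.COLOR_RGB2BGR)
    if crop: im=im[crop[1]:crop[3],crop[0]:crop[2]]
    cv2.imwrite('pics/'+n,cv2.resize(im,None,fx=s,fy=s,interpolation=cv2.INTER_CUBIC))
def world(p,u,v,z=None):
    z=p['z_map'][int(v),int(u)] if z is None else z
    c=np.linalg.inv(p['mtx'])@np.array([u,v,1.])*z
    return p['R'].T@(c-p['t'])
def proj(p,X):
    c=p['mtx']@(p['R']@np.asarray(X,float)+p['t']); return c[:2]/c[2]
E
python3 - <<'E'
from h import *
s=monitor.observe(); print({k:np.round(s[k],3).tolist() for k in ('t','eef_pos','tcp_rot','gripper_width','contact_force')})
for n in ('side','top'):
    p=optics.read_camera(n); save(p,n+'0.png'); print(n,'campos',np.round(-p['R'].T@p['t']), np.round(p['R'][2],2))
    for k in ('battery_box','lid_bow','lid_wing_nut','clip_mark','vent_a','vent_c','bottle','torch','screw_box','lid'):
        print(k,[(np.round(d['position']).tolist(),round(d['score'],2)) for d in spotter.pinpoint(p,k)[:4]])
    for k in ('cap_a','cap_c'):
        print(k,[(np.round(d['position']).tolist(),round(d['score'],2)) for d in spotter.find_in(p,k)[:4]])
E
```

```text
{'t': 0.0, 'eef_pos': [200.82, 696.143, 217.779], 'tcp_rot': [-0.44, -3.111, 0.002], 'gripper_width': 1.001, 'contact_force': [-1.298, -0.132, 0.663]}
side campos [553. 817. 789.] [-0.06 -0.76 -0.65]
battery_box [([565.0, 148.0, -2.0], 0.97)]
lid_bow [([673.0, 171.0, 300.0], 0.78)]
lid_wing_nut [([660.0, 51.0, 198.0], 0.87)]
clip_mark [([592.0, 38.0, 185.0], 0.61)]
vent_a [([570.0, 152.0, 125.0], 0.82), ([558.0, 201.0, 127.0], 0.76), ([574.0, 106.0, 128.0], 0.69)]
vent_c [([570.0, 152.0, 125.0], 0.82), ([558.0, 201.0, 127.0], 0.76), ([574.0, 106.0, 128.0], 0.69)]
bottle [([661.0, 48.0, 200.0], 0.36)]
torch [([459.0, 332.0, -0.0], 0.95)]
screw_box [([382.0, -231.0, 0.0], 0.77), ([556.0, 202.0, 127.0], 0.67)]
lid [([629.0, 161.0, 140.0], 0.78)]
cap_a [([553.0, 158.0, 171.0], 0.68), ([574.0, 106.0, 152.0], 0.68), ([540.0, 200.0, 176.0], 0.59)]
cap_c [([553.0, 158.0, 171.0], 0.68), ([574.0, 106.0, 152.0], 0.68), ([540.0, 200.0, 176.0], 0.59)]
top campos [ 369.   65. 1236.] [ 0.13 -0.01 -0.99]
battery_box [([566.0, 151.0, -4.0], 0.93)]
lid_bow [([676.0, 173.0, 305.0], 0.57)]
lid_wing_nut [([662.0, 50.0, 198.0], 0.78)]
clip_mark [([559.0, 199.0, 123.0], 0.6), ([594.0, 43.0, 181.0], 0.51), ([450.0, -276.0, -1.0], 0.45)]
vent_a [([562.0, 150.0, 128.0], 0.6), ([558.0, 197.0, 126.0], 0.55)]
vent_c [([562.0, 150.0, 128.0], 0.6), ([558.0, 197.0, 126.0], 0.55)]
bottle [([448.0, -276.0, -2.0], 0.85)]
torch [([458.0, 337.0, 3.0], 0.91)]
screw_box [([382.0, -231.0, -3.0], 0.56)]
lid [([628.0, 160.0, 141.0], 0.95)]
cap_a [([534.0, 198.0, 172.0], 0.7), ([572.0, 105.0, 150.0], 0.7), ([541.0, 150.0, 174.0], 0.6)]
cap_c [([534.0, 198.0, 172.0], 0.7), ([572.0, 105.0, 150.0], 0.7), ([541.0, 150.0, 174.0], 0.6)]
```

```bash
python3 -c "
import cv2,numpy as np
a=cv2.imread('pics/side0.png');print(a.shape)"
```

```text
(480, 640, 3)
```

View pics/side0.png

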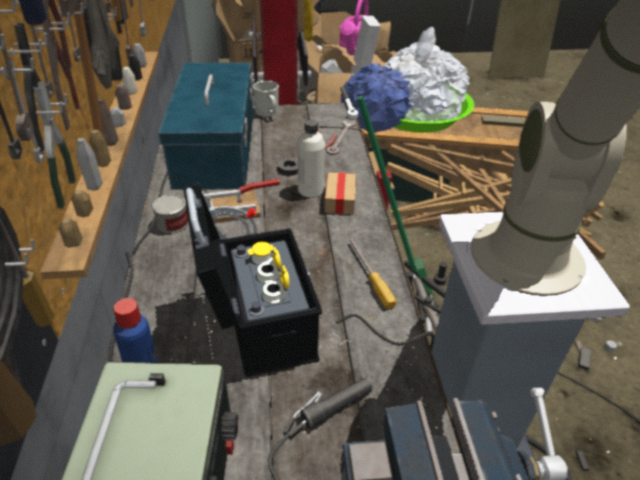

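View pics/top0.png

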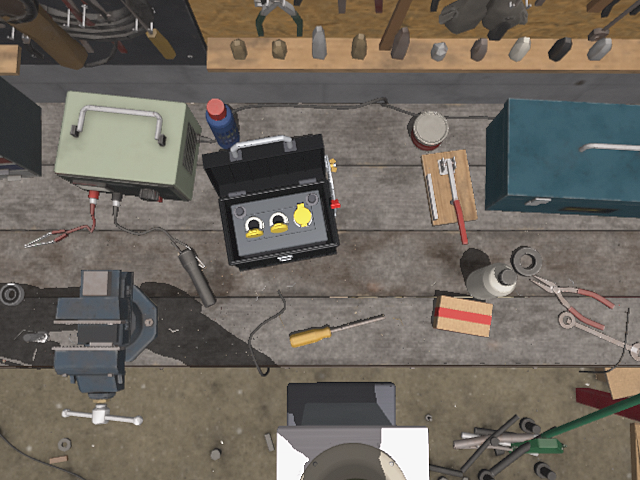

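The side view shows the open lid at about (210,250), the shut cap at (262,248), the two open caps at (285,268) and (278,288), and the torch at (335,405). The top view shows the same caps at (303,215) shut, (279,225) and (255,230) open, the bow at (263,143), the red clip at (335,204) and the brass nut at (333,165).

```bash
cat >> h.py <<'E'
from scipy.spatial.transform import Rotation as Ro
B=np.array([565.3,149.8,0]); YAW=0.17
RB=Ro.from_euler('z',YAW).as_matrix()
def tobox(X): return (np.asarray(X)-B)@RB
def fromb(x): return B+RB@np.asarray(x,float)
def cloud(p):
    v,u=np.mgrid[:480,:640]; z=p['z_map']
    c=np.stack([u*z,v*z,z],-1)@np.linalg.inv(p['mtx']).T
    return (c-p['t'])@p['R']
def toolR(tilt,alongx):
    # tool z down (tilt: towards box +x); fingers along box x or y
    zt=np.array([np.sin(tilt),0,-np.cos(tilt)])
    y=np.array([np.cos(tilt),0,np.sin(tilt)]) if alongx else np.array([0,1.,0])
    return RB@np.stack([np.cross(y,zt),y,zt],1)
def rel(xb,R,half=None):
    "shift/turn from the measured pose to TCP at box-frame xb"
    s=monitor.observe(); R0=Ro.from_rotvec(s['tcp_rot']).as_matrix()
    best=None
    for h in (0,np.pi):
        Rt=R@Ro.from_euler('z',h).as_matrix(); r=Ro.from_matrix(R0.T@Rt).as_rotvec()
        if best is None or np.linalg.norm(r)<np.linalg.norm(best): best=r
    return np.round(R0.T@(fromb(xb)-s['eef_pos']),1).tolist(),np.round(best,3).tolist()
E
python3 - <<'E'
from h import *
for n in ('side','top'):
    p=optics.read_camera(n); C=tobox(cloud(p)); hsv=cv2.cvtColor(p['img'],cv2.COLOR_RGB2HSV); H,S,V=[hsv[...,i].astype(int) for i in range(3)]
    near=(abs(C[...,0])<110)&(abs(C[...,1])<135)&(C[...,2]>130)&(C[...,2]<340)&(p['z_map']>0)
    red=near&((H<6)|(H>174))&(S>150)&(C[...,1]<-90)
    q=C[red]; a=np.arctan2(q[:,2]-142,65-q[:,0]); r=np.hypot(q[:,2]-142,65-q[:,0])
    print(n,'red',red.sum(),np.round(np.median(q,0),1),'ang',np.round(np.percentile(a,[5,50,95]),3),'r',np.round(np.percentile(r,[5,50,95]),1),'y',np.round(np.percentile(q[:,1],[5,95])))
    nut=near&(H>10)&(H<28)&(S>110)&(V>70)&(C[...,1]<-100)
    q=C[nut]; print(' nut',nut.sum(),np.round(np.median(q,0),1) if len(q) else '')
    yel=near&(H>20)&(H<35)&(S>150)&(abs(C[...,1])<90)
    for y0 in (-48,0,48):
        q=C[yel&(abs(C[...,1]-y0)<22)]; a=np.arctan2(q[:,2]-146.5,q[:,0]+18); r=np.hypot(q[:,2]-146.5,q[:,0]+18); k=r>20
        print(' cap y',y0,len(q),np.round(q.mean(0),1),'ang',np.round(np.median(a[k]),2) if k.any() else '','max z',np.round(q[:,2].max()),'x range',np.round(np.percentile(q[:,0],[3,97])))
    C2=cloud(p); ok=p['z_map']>0
    m=ok&(C2[...,2]>230)&(C2[...,1]>0)&(C2[...,1]<700)&(C2[...,0]>350)
    print(' tall x for y 60-300 behind box:',np.round(np.percentile(C2[m&(C2[...,0]>710)&(C2[...,1]>30)&(C2[...,1]<330)][:,0],[0,1,5]) if (m&(C2[...,0]>710)&(C2[...,1]>30)&(C2[...,1]<330)).any() else 'none'))
    m2=ok&(C2[...,0]>150)&(C2[...,0]<650)&(C2[...,1]>280)&(C2[...,1]<760)&(C2[...,2]<600); print(' max z left area',np.round(np.percentile(C2[m2][:,2],[90,99,100])))
    blue=ok&(H>100)&(H<125)&(S>120)&(C2[...,0]>600)&(C2[...,1]>150)&(C2[...,1]<330)
    print(' blue bottle',np.round(np.percentile(C2[blue],[1,50,99],axis=0)).tolist() if blue.any() else '')
print(monitor.observe()['t'])
print(rel([-70,24,230],toolR(0,False)))
s=monitor.observe();print(Ro.from_rotvec(s['tcp_rot']).as_matrix().round(2))
E
```

```text
side red 59 [   7.3 -107.   187.2] ang [0.593 0.673 0.713] r [66.1 73.2 78.7] y [-117. -103.]
 nut 0 
 cap y -48 240 [  3.  -45.2 151.7] ang 0.18 max z 155.0 x range [-16.  22.]
 cap y 0 98 [-15.2   9.  173.5] ang 1.46 max z 189.0 x range [-20. -11.]
 cap y 48 127 [-18.1  56.  173.3] ang 1.57 max z 189.0 x range [-23. -13.]
 tall x for y 60-300 behind box: [814. 816. 824.]
 max z left area [167. 169. 172.]
 blue bottle [[751.0, 264.0, 88.0], [767.0, 291.0, 139.0], [796.0, 298.0, 166.0]]
top red 66 [   5.1 -111.4  188.1] ang [0.573 0.667 0.713] r [62.5 77.9 81.7] y [-119. -105.]
 nut 54 [  74.4 -119.7  200.9]
 cap y -48 110 [  6.3 -47.5 151. ] ang 0.18 max z 158.0 x range [-16.  24.]
 cap y 0 112 [-18.4  -0.3 172.4] ang 1.61 max z 189.0 x range [-23.  -5.]
 cap y 48 91 [-21.2  46.6 173.8] ang 1.7 max z 191.0 x range [-26.  -9.]
 tall x for y 60-300 behind box: [812. 814. 816.]
 max z left area [142. 170. 175.]
 blue bottle [[749.0, 244.0, 18.0], [755.0, 265.0, 147.0], [791.0, 293.0, 164.0]]
1.4
([-428.2, -433.3, -11.3], [-0.0, 0.0, -0.451])
[[-0.96  0.28  0.  ]
 [ 0.28  0.96 -0.  ]
 [-0.   -0.   -1.  ]]
```

Request:
{"api": "drive_tool", "payload": {"targets": [{"xyz":[-428,-433,-12],"rot":[0,0,-0.451],"claw":0.67},{"xyz":[-428,-433,-12],"rot":[0,0,-0.451],"claw":0.67},{"xyz":[-428,-433,-12],"rot":[0,0,-0.451],"claw":0.67},{"xyz":[-428,-433,-12],"rot":[0,0,-0.451],"claw":0.67},{"xyz":[-428,-433,-12],"rot":[0,0,-0.451],"claw":0.67},{"xyz":[-428,-433,-12],"rot":[0,0,-0.451],"claw":0.67},{"xyz":[-428,-433,-12],"rot":[0,0,-0.451],"claw":0.67},{"xyz":[-428,-433,-12],"rot":[0,0,-0.451],"claw":0.67},{"xyz":[-428,-433,-12],"rot":[0,0,-0.451],"claw":0.67},{"xyz":[-428,-433,-12],"rot":[0,0,-0.451],"claw":0.67},{"xyz":[-428,-433,-12],"rot":[0,0,-0.451],"claw":0.67},{"xyz":[-428,-433,-12],"rot":[0,0,-0.451],"claw":0.67},{"xyz":[-428,-433,-12],"rot":[0,0,-0.451],"claw":0.67},{"xyz":[-428,-433,-12],"rot":[0,0,-0.451],"claw":0.67}]}}

```text
t: 3.15
eef_pos: [491.7, 163.2, 230.6]
tcp_rot: [0.27, -3.13, -0.0]
contact_force: [0.6, 0.5, 0.4]
gripper_width: 0.33
grasp_force: 0.0
```

```bash
python3 - <<'E'
from h import *
s=monitor.observe(); print(s['t'],tobox(s['eef_pos']).round(1),s['gripper_width'],np.round(s['contact_force'],1)); print(Ro.from_rotvec(s['tcp_rot']).as_matrix().round(2)); print(rel([-50,24,172],toolR(0,False)))
p=optics.read_camera('top'); save(p,'a1.png',(170,110,370,290),3)
E
```

```text
3.15 [-70.3  25.6 230.6] 0.3297128549828773 [0.6 0.5 0.4]
[[-0.99 -0.17 -0.  ]
 [-0.17  0.99  0.  ]
 [-0.    0.   -1.  ]]
([-20.3, -1.7, 58.6], [0.0, 0.0, 0.002])
```

View pics/a1.png

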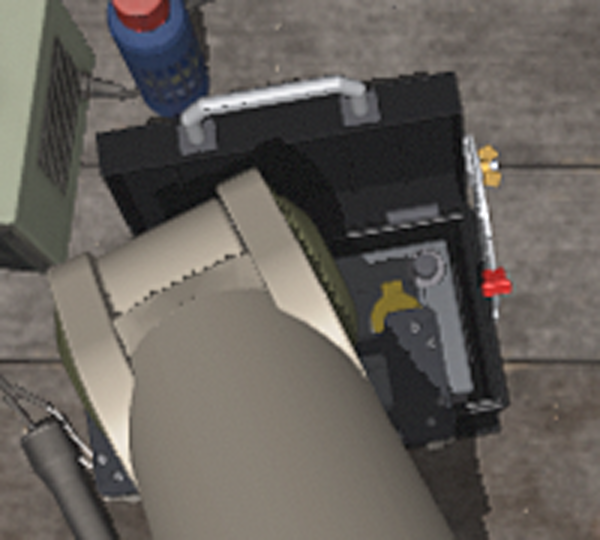

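The arm covers the vents in this view. The clip (497,283) and the nut (490,165) are untouched. Next I sweep both caps over together with the two fingers.

Request:
{"api": "drive_tool", "payload": {"targets": [{"xyz":[10,-2,30],"rot":[0,0,0],"claw":0.67},{"xyz":[5,-2,58],"rot":[0,0,0],"claw":0.67},{"xyz":[-10,-2,58],"rot":[0,0,0],"claw":0.67},{"xyz":[-25,-2,58],"rot":[0,0,0],"claw":0.67},{"xyz":[-37,-2,58],"rot":[0,0,0],"claw":0.67},{"xyz":[-49,-2,58],"rot":[0,0,0],"claw":0.67},{"xyz":[-61,-2,58],"rot":[0,0,0],"claw":0.67},{"xyz":[-72,-2,60],"rot":[0,0,0],"claw":0.67},{"xyz":[-78,-2,65],"rot":[0,0,0],"claw":0.67},{"xyz":[-79,-2,70],"rot":[0,0,0],"claw":0.67},{"xyz":[-78,-2,74],"rot":[0,0,0],"claw":0.67},{"xyz":[-76,-2,77],"rot":[0,0,0],"claw":0.67},{"xyz":[-76,-2,77],"rot":[0,0,0],"claw":0.67}]}}

```text
t: 4.82
eef_pos: [567.0, 172.8, 153.6]
tcp_rot: [0.267, -3.13, 0.0]
contact_force: [0.6, -0.4, 1.5]
gripper_width: 0.333
grasp_force: 0.3
```

Request:
{"api": "drive_tool", "payload": {"targets": [{"xyz":[0,0,2],"rot":[0,0,0],"claw":0.67},{"xyz":[0,0,3],"rot":[0,0,0],"claw":0.67},{"xyz":[0,0,3],"rot":[0,0,0],"claw":0.67}]}}

```text
t: 5.2
eef_pos: [567.1, 172.8, 153.2]
tcp_rot: [-0.267, 3.129, 0.0]
contact_force: [-7.6, -2.6, 28.2]
gripper_width: 0.331
grasp_force: 14.1
```

Request:
{"api": "drive_tool", "payload": {"targets": [{"xyz":[0,0,-30],"rot":[0,0,0],"claw":0.67},{"xyz":[0,0,-80],"rot":[0,0,0],"claw":0.5},{"xyz":[20,0,-140],"rot":[0,0,0],"claw":0.4},{"xyz":[60,0,-200],"rot":[0,0,0],"claw":0.4},{"xyz":[60,0,-250],"rot":[0,0,0],"claw":0.4},{"xyz":[60,0,-250],"rot":[0,0,0],"claw":0.4}]}}

```text
t: 5.95
eef_pos: [508.9, 163.2, 405.1]
tcp_rot: [-0.267, 3.123, 0.004]
contact_force: [0.2, 0.1, 0.4]
gripper_width: 0.602
grasp_force: 0.0
```

```bash
python3 - <<'E'
from h import *
s=monitor.observe(); print(s['t'],tobox(s['eef_pos']).round(1),s['gripper_width'],np.round(s['contact_force'],1),np.round(s['qpos'],2))
for n in ('side','top'):
    p=optics.read_camera(n); C=tobox(cloud(p)); hsv=cv2.cvtColor(p['img'],cv2.COLOR_RGB2HSV); H,S,V=[hsv[...,i].astype(int) for i in range(3)]
    near=(abs(C[...,0])<60)&(abs(C[...,1])<100)&(C[...,2]>130)&(C[...,2]<240)&(p['z_map']>0)
    yel=near&(H>20)&(H<35)&(S>150)
    for y0 in (-48,0,48):
        q=C[yel&(abs(C[...,1]-y0)<22)]
        if len(q): print(n,' cap y',y0,len(q),np.round(q.mean(0),1),'z',np.percentile(q[:,2],[3,97]).round(),'x',np.round(np.percentile(q[:,0],[3,97])))
    print('bow',[(tobox(d['position']).round(1),round(d['score'],2)) for d in spotter.pinpoint(p,'lid_bow')[:2]])
    # bow bar: light grey points
    m=(abs(C[...,1])<30)&(C[...,2]>285)&(C[...,2]<325)&(C[...,0]>85)&(C[...,0]<135)
    if m.any(): print('bar',m.sum(),np.percentile(C[m],[5,50,95],axis=0).round(1).tolist())
    if n=='side': save(p,'s1.png',(150,150,370,390),2.5)
for tl in (0,): print(rel([108,0,345],toolR(0,True)), rel([108,0,289],toolR(0,True)))
E
```

```text
5.95 [-53.3  22.7 405.1] 0.6021985760036048 [0.2 0.1 0.4] [-0.35  0.19 -0.09  1.78  0.02  1.16  1.3 ]
side  cap y -48 223 [  2.6 -45.1 151.8] z [149. 154.] x [-15.  21.]
side  cap y 0 253 [  2.4   3.3 151.6] z [149. 154.] x [-16.  23.]
side  cap y 48 299 [  2.4  50.4 151.5] z [148. 154.] x [-16.  23.]
bow [(array([110.4,   3.5, 300.5]), 0.74)]
bar 161 [[105.6, -27.1, 305.5], [110.1, 1.2, 308.3], [114.5, 26.6, 309.9]]
top  cap y -48 9 [  6.1 -34.8 153.4] z [152. 156.] x [2. 9.]
bow [(array([112.,   2., 304.]), 0.58)]
bar 49 [[104.1, -29.1, 303.6], [107.1, -22.9, 308.5], [112.0, -16.7, 311.4]]
([-162.8, -22.2, 53.7], [0.001, -0.002, -1.571]) ([-162.9, -22.2, 109.7], [0.001, -0.002, -1.571])
```

View pics/s1.png

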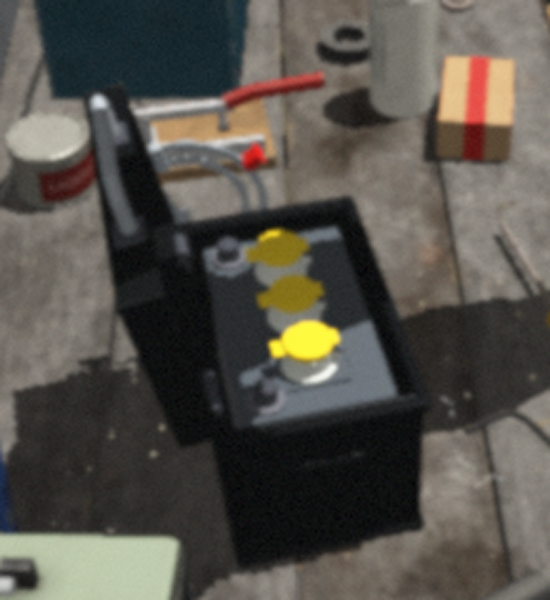

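All three caps show shut and flat, at (278,247), (290,295) and (308,342). The bow stands at about (120,165). I turn the tool a quarter turn and go above the bow.

Request:
{"api": "drive_tool", "payload": {"targets": [{"xyz":[-20,-3,0],"rot":[0,0,0.18],"claw":0.4},{"xyz":[-40,-6,0],"rot":[0,0,0.36],"claw":0.4},{"xyz":[-60,-9,0],"rot":[0,0,0.54],"claw":0.4},{"xyz":[-80,-12,0],"rot":[0,0,0.72],"claw":0.4},{"xyz":[-100,-15,0],"rot":[0,0,0.9],"claw":0.4},{"xyz":[-120,-18,10],"rot":[0,0,1.08],"claw":0.4},{"xyz":[-140,-21,20],"rot":[0,0,1.26],"claw":0.4},{"xyz":[-155,-22,30],"rot":[0,0,1.44],"claw":0.4},{"xyz":[-162,-22,45],"rot":[0,0,1.571],"claw":0.4},{"xyz":[-162,-22,54],"rot":[0,0,1.571],"claw":0.4},{"xyz":[-162,-22,54],"rot":[0,0,1.571],"claw":0.4}]}}

```text
t: 7.52
eef_pos: [670.9, 168.4, 344.9]
tcp_rot: [-2.02, -2.404, 0.004]
contact_force: [0.6, -0.8, -0.5]
gripper_width: 0.6
grasp_force: 0.0
```

```bash
python3 - <<'E'
from h import *
s=monitor.observe(); print(s['t'],tobox(s['eef_pos']).round(1),s['gripper_width'],np.round(s['contact_force'],1),np.round(s['qpos'],2))
print(rel([109.5,0,288],toolR(0,True)))
E
```

```text
7.525 [107.2   0.4 344.9] 0.6003285351476451 [ 0.6 -0.8 -0.5] [-0.48  0.46  0.24  1.54 -0.12  1.15 -0.04]
([-0.4, 2.5, 56.8], [-0.003, 0.001, 0.003])
```

Request:
{"api": "drive_tool", "payload": {"targets": [{"xyz":[0,2,20],"rot":[0,0,0],"claw":0.4},{"xyz":[0,2,40],"rot":[0,0,0],"claw":0.4},{"xyz":[0,2,55],"rot":[0,0,0],"claw":0.4},{"xyz":[0,2,57],"rot":[0,0,0],"claw":0.6},{"xyz":[0,2,57],"rot":[0,0,0],"claw":0.8},{"xyz":[0,2,57],"rot":[0,0,0],"claw":1},{"xyz":[0,2,57],"rot":[0,0,0],"claw":1},{"xyz":[0,2,57],"rot":[0,0,0],"claw":1}]}}

```text
t: 8.52
eef_pos: [673.3, 168.8, 289.9]
tcp_rot: [-2.024, -2.402, 0.001]
contact_force: [-12.6, -2.6, 6.5]
gripper_width: 0.113
grasp_force: 6.6
```

```bash
python3 - <<'E'
from h import *
s=monitor.observe(); g=tobox(s['eef_pos']); print(s['t'],g.round(1),s['gripper_width'],s['grasp_force'],np.round(s['contact_force'],1),np.round(s['qpos'],2))
def bow(t): return np.array([65-168*np.cos(t)+14*np.sin(t),0,142+168*np.sin(t)+14*np.cos(t)])
# waypoints: bar relative to grasp stays; grip depth along tool = 16.5
R0=Ro.from_rotvec(s['tcp_rot']).as_matrix(); dep=304.5-g[2]
print('dep',dep)
for t in list(np.arange(1.75,0.70,-0.07))+[0.70,0.65]:
    tilt=0.5*(1.75-t)/1.1
    R=toolR(tilt,True)
    d=bow(t)-bow(1.75)+ (RB.T@R@[0,0,dep]-np.array([0,0,-dep]))
    w=RB@d
    r=Ro.from_matrix(toolR(0,True).T@R).as_rotvec()
    print(round(t,2),(R0.T@w).round(1).tolist(),r.round(3).tolist())
E
```

```text
8.525 [109.7   0.4 289.9] 0.11320509944401536 6.6278426349163055 [-12.6  -2.6   6.5] [-0.48  0.51  0.23  1.61 -0.13  1.04 -0.03]
dep 14.621656817597625
1.75 [0.0, -0.0, -0.0] [0.0, 0.0, 0.0]
1.68 [0.0, -11.0, -2.7] [-0.032, 0.0, 0.0]
1.61 [0.0, -22.2, -4.5] [-0.064, 0.0, 0.0]
1.54 [0.0, -33.5, -5.6] [-0.095, 0.0, 0.0]
1.47 [0.0, -44.8, -5.8] [-0.127, 0.0, 0.0]
1.4 [0.0, -56.2, -5.3] [-0.159, 0.0, 0.0]
1.33 [0.0, -67.4, -3.9] [-0.191, 0.0, 0.0]
1.26 [0.0, -78.5, -1.7] [-0.223, 0.0, 0.0]
1.19 [0.0, -89.5, 1.2] [-0.255, 0.0, -0.0]
1.12 [0.0, -100.2, 5.0] [-0.286, 0.0, 0.0]
1.05 [0.0, -110.6, 9.4] [-0.318, -0.0, -0.0]
0.98 [0.0, -120.7, 14.7] [-0.35, 0.0, 0.0]
0.91 [0.0, -130.3, 20.6] [-0.382, -0.0, 0.0]
0.84 [0.0, -139.5, 27.2] [-0.414, 0.0, 0.0]
0.77 [0.0, -148.3, 34.5] [-0.445, 0.0, 0.0]
0.7 [0.0, -156.5, 42.3] [-0.477, 0.0, 0.0]
0.65 [0.0, -162.0, 48.3] [-0.5, -0.0, 0.0]
```

Request:
{"api": "drive_tool", "payload": {"targets": [{"xyz":[0,-3,-1],"rot":[0,0,0],"claw":1},{"xyz":[0,-11,-2.7],"rot":[-0.032,0,0],"claw":1},{"xyz":[0,-22,-4.5],"rot":[-0.064,0,0],"claw":1},{"xyz":[0,-33.5,-5.6],"rot":[-0.095,0,0],"claw":1},{"xyz":[0,-45,-5.8],"rot":[-0.127,0,0],"claw":1},{"xyz":[0,-56,-5.3],"rot":[-0.159,0,0],"claw":1},{"xyz":[0,-67.5,-4],"rot":[-0.191,0,0],"claw":1},{"xyz":[0,-78.5,-1.7],"rot":[-0.223,0,0],"claw":1},{"xyz":[0,-89.5,1.2],"rot":[-0.255,0,0],"claw":1},{"xyz":[0,-100,5],"rot":[-0.286,0,0],"claw":1},{"xyz":[0,-110.5,9.5],"rot":[-0.318,0,0],"claw":1},{"xyz":[0,-120.5,14.7],"rot":[-0.35,0,0],"claw":1},{"xyz":[0,-120.5,14.7],"rot":[-0.35,0,0],"claw":1}]}}

```text
t: 10.15
eef_pos: [553.8, 147.8, 275.2]
tcp_rot: [1.863, 2.21, 0.39]
contact_force: [-3.9, -4.0, 7.9]
gripper_width: 0.097
grasp_force: 30.0
```

```bash
cat >> h.py <<'E'
def clipnut(n,name=None,crop=(290,130,370,230)):
    p=optics.read_camera(n); C=tobox(cloud(p)); hsv=cv2.cvtColor(p['img'],cv2.COLOR_RGB2HSV); H,S,V=[hsv[...,i].astype(int) for i in range(3)]
    near=(abs(C[...,0])<110)&(C[...,1]<-95)&(C[...,1]>-135)&(C[...,2]>140)&(C[...,2]<240)&(p['z_map']>0)
    for k,m in (('red',near&((H<6)|(H>174))&(S>150)),('nut',near&(H>10)&(H<28)&(S>110)&(V>60))):
        q=C[m]
        if len(q)>3:
            a=np.arctan2(q[:,2]-142,65-q[:,0]); print(n,k,len(q),np.median(q,0).round(1),'ang',np.percentile(a,[5,50,95]).round(3))
    for k in ('lid_wing_nut','clip_mark','lid_bow'):
        print(k,[(tobox(d['position']).round(1),round(float(np.arctan2(tobox(d['position'])[2]-142,65-tobox(d['position'])[0])),3),round(d['score'],2)) for d in spotter.pinpoint(p,k)[:1]])
    if name: save(p,name,crop,6)
    return p
E
python3 - <<'E'
from h import *
s=monitor.observe(); g=tobox(s['eef_pos']); R0=Ro.from_rotvec(s['tcp_rot']).as_matrix(); bar=tobox(s['eef_pos']-R0[:,2]*14.6)
t=np.arctan2(bar[2]-142,65-bar[0])-np.arctan2(14,168)
print(s['t'],g.round(1),s['gripper_width'],s['grasp_force'],np.round(s['contact_force'],1),np.round(s['qpos'],2),'bar',bar.round(1),'r',np.hypot(bar[2]-142,65-bar[0]),'lid',t)
for n in ('side','top'): clipnut(n)
E
```

```text
10.15 [-1.170e+01 -1.000e-01  2.752e+02] 0.09730432164104172 29.9826318025589 [-3.9 -4.   7.9] [-0.64  0.23  0.29  2.16  0.01  0.41 -0.21] bar [-1.670e+01 -1.000e-01  2.889e+02] r 168.06717733455116 lid 0.9801653708623315
lid_wing_nut []
clip_mark []
lid_bow [(array([-17.9,  -1.6, 284.9]), 1.045, 0.96)]
top red 58 [   3.1 -112.8  189.1] ang [0.587 0.669 0.71 ]
top nut 53 [  32.7 -120.2  193.3] ang [0.828 1.032 1.214]
lid_wing_nut [(array([  33.9, -115.8,  187.8]), 0.974, 0.63)]
clip_mark [(array([-247.4, -345.7,   -2.5]), -0.433, 0.62)]
lid_bow []
```

```bash
python3 - <<'E'
from h import *
def bow(t): return np.array([65-168*np.cos(t)+14*np.sin(t),0,142+168*np.sin(t)+14*np.cos(t)])
R=toolR(.35,True)
for t in (.93,.88,.83,.78,.74,.71,.68,.65,.62): print(t,(R.T@RB@(bow(t)-bow(.98))).round(1).tolist())
E
```

```text
0.93 [-0.0, -8.3, 1.5]
0.88 [-0.0, -16.5, 3.5]
0.83 [-0.0, -24.6, 5.8]
0.78 [-0.0, -32.5, 8.6]
0.74 [-0.0, -38.8, 11.1]
0.71 [-0.0, -43.4, 13.1]
0.68 [-0.0, -48.0, 15.3]
0.65 [-0.0, -52.5, 17.6]
0.62 [-0.0, -57.0, 20.0]
```

Request:
{"api": "drive_tool", "payload": {"targets": [{"xyz":[0,-8.3,1.5],"rot":[0,0,0],"claw":1},{"xyz":[0,-16.5,3.5],"rot":[0,0,0],"claw":1},{"xyz":[0,-24.6,5.8],"rot":[0,0,0],"claw":1},{"xyz":[0,-32.5,8.6],"rot":[0,0,0],"claw":1},{"xyz":[0,-38.8,11.1],"rot":[0,0,0],"claw":1},{"xyz":[0,-43.4,13.1],"rot":[0,0,0],"claw":1},{"xyz":[0,-48,15.3],"rot":[0,0,0],"claw":1},{"xyz":[0,-48,15.3],"rot":[0,0,0],"claw":1},{"xyz":[0,-48,15.3],"rot":[0,0,0],"claw":1}]}}

```text
t: 11.68
eef_pos: [515.6, 141.0, 244.0]
tcp_rot: [1.864, 2.209, 0.389]
contact_force: [-2.0, -5.7, 2.6]
gripper_width: 0.097
grasp_force: 30.0
```

```bash
python3 - <<'E'
from h import *
s=monitor.observe(); g=tobox(s['eef_pos']); R0=Ro.from_rotvec(s['tcp_rot']).as_matrix(); bar=tobox(s['eef_pos']-R0[:,2]*14.6)
t=np.arctan2(bar[2]-142,65-bar[0])-np.arctan2(14,168)
print(s['t'],g.round(1),s['gripper_width'],s['grasp_force'],np.round(s['contact_force'],1),np.round(s['qpos'],2),'bar',bar.round(1),'r',np.hypot(bar[2]-142,65-bar[0]),'lid',t)
p=clipnut('top','n1.png',(290,150,370,230))
for nm,r,y in (('clip',70,-112.5),('nut',58,-118)):
  for a in (.58,.63,.68): print(nm,a,proj(p,fromb([65-r*np.cos(a),y,142+r*np.sin(a)])).round(1))
E
```

```text
11.675 [-50.5  -0.3 244. ] 0.09740477626838663 29.972602128982544 [-2.  -5.7  2.6] [-0.67  0.23  0.3   2.27  0.03  0.31 -0.25] bar [-5.550e+01 -2.000e-01  2.577e+02] r 167.0376005761867 lid 0.68182466981835
top red 44 [   3.9 -114.2  188.6] ang [0.592 0.676 0.913]
top nut 41 [  23.5 -120.6  182.9] ang [0.531 0.766 0.915]
lid_wing_nut [(array([  22.7, -116.4,  176.2]), 0.68, 0.56)]
clip_mark [(array([  10.2, -108.8,  182.8]), 0.64, 0.61)]
lid_bow [(array([-53.9,   2. , 257. ]), 0.769, 0.57)]
clip 0.58 [334.8 204.1]
clip 0.63 [334.7 202.8]
clip 0.68 [334.5 201.4]
nut 0.58 [336.7 199.3]
nut 0.63 [336.6 198.1]
nut 0.68 [336.4 197. ]
```

View pics/n1.png

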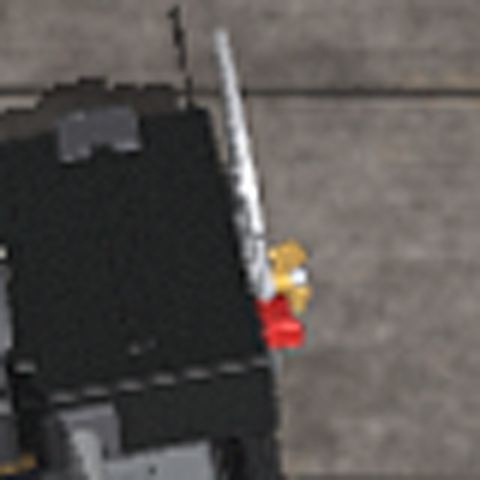

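Nut at crop (290,277) and clip at (282,323), so they are nearly level. I fit the clip's angle to its silhouette in the first, unobstructed pictures, with the shut cap as reference.

```bash
python3 - <<'E'
from h import *
from itertools import product
def hullc(p,pts):
    P=np.array([proj(p,fromb(x)) for x in pts]); m=np.zeros((1920,2560),np.uint8)
    cv2.fillConvexPoly(m,cv2.convexHull(np.round(P*4+1.5).astype(np.int32)),1)
    v,u=np.nonzero(m); return np.array([u.mean(),v.mean()])/4-.375
def cen(im,cond,win):
    h=cv2.cvtColor(im,cv2.COLOR_BGR2HSV).astype(int); m=np.zeros(im.shape[:2],bool); x0,y0,x1,y1=win
    m[y0:y1,x0:x1]=cond(h)[y0:y1,x0:x1]; v,u=np.nonzero(m); return np.array([u.mean(),v.mean()]),len(u)
red=lambda h:((h[...,0]<8)|(h[...,0]>172))&(h[...,1]>120); yel=lambda h:(h[...,0]>19)&(h[...,0]<36)&(h[...,1]>120)
for n in ('top','side'):
    p=optics.read_camera(n); im=cv2.imread(f'pics/{n}0.png')
    def clip(c): 
        d=np.array([-np.cos(c),0,np.sin(c)]); k=np.array([np.sin(c),0,np.cos(c)]); o=np.array([65,-112.5,142])+70*d
        return [o+7.5*a*d+np.array([0,7*b,0])+5*e*k for a,b,e in product((-1,1),repeat=3)]
    o=proj(p,fromb(clip(.63)[0])).astype(int)
    rc=cen(im,red,(o[0]-12,o[1]-12,o[0]+12,o[1]+12))
    th=np.linspace(0,6.28,60)
    disc=[[-1+17*np.cos(a),-48+17*np.sin(a),z] for a in th for z in (146,153)]
    q=proj(p,fromb([0,-48,150])).astype(int); yc=cen(im,yel,(q[0]-16,q[1]-16,q[0]+16,q[1]+14)); 
    print(n,'red',rc,[ (c,hullc(p,clip(c)).round(2).tolist()) for c in (.55,.6,.65,.7)],'\n cap',yc,hullc(p,disc).round(2))
E
```

```text
top red (array([334.63157895, 203.82894737]), 76) [(0.55, [334.93, 204.87]), (0.6, [334.75, 203.62]), (0.65, [334.62, 202.25]), (0.7, [334.4, 200.74])] 
 cap (array([301.33680556, 215.02430556]), 288) [302.3  216.57]
side red (array([251.16883117, 212.62337662]), 77) [(0.55, [252.06, 214.77]), (0.6, [250.87, 213.73]), (0.65, [249.75, 212.64]), (0.7, [248.52, 211.65])] 
 cap (array([263.02695418, 249.29380054]), 371) [262.65 248.65]
```

Request:
{"api": "drive_tool", "payload": {"targets": [{"xyz":[0,-4,2],"rot":[0,0,0],"claw":1},{"xyz":[0,-7.5,3.9],"rot":[0,0,0],"claw":1},{"xyz":[0,-7.5,3.9],"rot":[0,0,0],"claw":1},{"xyz":[0,-7.5,3.9],"rot":[0,0,0],"claw":1}]}}

```text
t: 12.48
eef_pos: [510.2, 140.2, 237.8]
tcp_rot: [1.864, 2.209, 0.389]
contact_force: [-0.2, -5.2, 1.0]
gripper_width: 0.097
grasp_force: 30.0
```

```bash
python3 - <<'E'
from h import *
s=monitor.observe(); g=tobox(s['eef_pos']); R0=Ro.from_rotvec(s['tcp_rot']).as_matrix(); bar=tobox(s['eef_pos']-R0[:,2]*14.6)
t=np.arctan2(bar[2]-142,65-bar[0])-np.arctan2(14,168)
print(s['t'],s['grasp_force'],np.round(s['contact_force'],1),'bar',bar.round(1),'r',np.hypot(bar[2]-142,65-bar[0]),'lid',t)
p=clipnut('top','n2.png',(290,150,370,230))
C=tobox(cloud(p)); best=None
d0=np.array([-np.cos(t),np.sin(t)]); n0=np.array([np.sin(t),np.cos(t)])
Q=C-[65,0,142]; a=Q[...,0]*d0[0]+Q[...,2]*d0[1]; b=Q[...,0]*n0[0]+Q[...,2]*n0[1]
m=(a>15)&(a<120)&(b>15)&(b<45)&(abs(C[...,1])<95)&(p['z_map']>0)
for _ in range(3):
    q=Q[m]; c=q.mean(0); n=np.linalg.svd(q-c,full_matrices=False)[2][2]; n*=np.sign(n[2]); m&=abs((Q-c)@n)<3
print('lid plane',m.sum(),n.round(3),'angle',np.arctan2(n[0],n[2]),'offset',c@n)
s2=optics.read_camera('side'); save(s2,'s2.png',(170,150,330,390),3)
E
```

```text
12.475 30.041852295398712 [-0.2 -5.2  1. ] bar [-6.090e+01 -2.000e-01  2.515e+02] r 166.88200746177725 lid 0.6327498288000155
top red 46 [   3.8 -114.   189. ] ang [0.604 0.679 0.845]
top nut 35 [  22.  -120.5  182.5] ang [0.499 0.755 0.878]
lid_wing_nut [(array([  21.4, -116.1,  177.6]), 0.684, 0.62)]
clip_mark [(array([   8.9, -110.9,  182.2]), 0.621, 0.38)]
lid_bow []
lid plane 2758 [0.59  0.007 0.807] angle 0.6310230466462171 offset 30.263938736126505
```

View pics/n2.png

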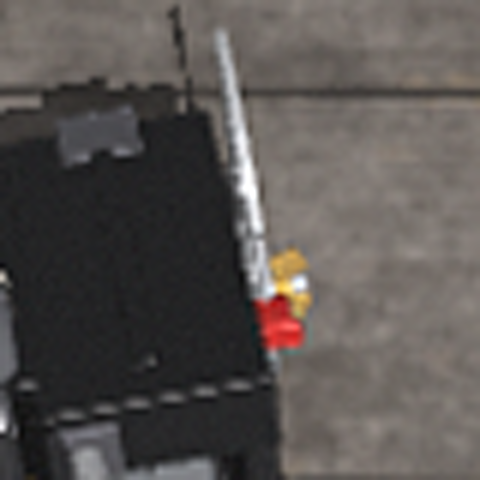

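Here the nut is at crop (290,280), right against the clip at (280,323). Lid angle comes out at 0.632 from the arm pose and 0.631 from the lid plane. The clip estimates centre on 0.63, so I hand in.

```bash
python3 -c "
from plant import job
print(job.finish_job())"
```

```text
the job is handed in; nothing more can be done
None
```

Both open caps are pressed shut, and the lid is held still in the gripper at about 0.63 rad with the wing nut at the red clip (clip measured at 0.63, individual readings 0.58–0.68). The job was handed in after about 12.5 s.

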